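# Close down the airbrush glazing bench

## Robot

A 6-joint arm with a two-finger parallel gripper is mounted at the origin on a cart in front of the work surface, level with it; the furniture and walls round the work are solid. World frame = base frame: x ahead of the robot, y to its left, z up, the work surface at z = 0. Lengths are in m, angles in rad, forces in N, time in s.
With the tool pointing down it reaches from about 0.35 to 0.975 m from the base axis. Payload 7.1 kg.
Tool frame: the origin (TCP) lies midway between the tips of the shut fingers; the grasp point (between the pads) lies 19 mm behind it; z points along the fingers, y is the line along which they close (so a half turn about z gives the same grasp; the last joint's range is limited). The gripper opens to 88 mm and grips with 3 to 60 N. Pads are 20 mm wide; open, the fingers measure 115 mm over their backs; the gripper's body (75 mm by 178 mm) begins 61 mm behind the grasp point.
Start: joints at [-1.332, 0.423, 1.63, -0, 1.089, -0.019], TCP at [0.159, -0.604, 0.223] pointing down, gripper open.
Joint ranges: [-3, 3], [-0.9, 2.11], [0.09, 2.58], [-1.31, 4.45], [0.11, 2.69], [-2.54, 2.54]. Speed limits (rad/s): [2.39, 2.39, 3.01, 3.14, 3.14, 3.14].

## Interface

Orientations are given as a unit quaternion [w, x, y, z].
In Python, from station import move_pose, movel, movej, command_gripper, wait, inverse_kinematics, read_camera, camera_info, MotionError, job_done, get_time, get_joint_pos, get_qvel, get_effort, get_tcp_pos, get_ee_rot, get_ft_force, get_ft_torque, get_grip_width, get_finger_force gives the robot as it stands. Calls block until the motion is done:
- move_pose(position, orientation): joint-space move of the TCP to a pose.
- movel(position, frame=None, v=0.15, until_force=None): straight line of the TCP; frame=None keeps the orientation; v is the mean speed in m/s. With until_force (N) it stops when the force on the tool has changed by that much, and returns True; else False.
- movej(angles): joint-space move.
- command_gripper(opening): opening from 0.0 (shut) to 1.0 (fully open); the grip force is fixed at half the most; returns when the fingers have stopped.
- wait(seconds).
- inverse_kinematics(position, orientation): joint angles nearest the present ones, or None.
- read_camera(name): name is "scene" or "side" or "wrist"; returns the picture (420x560x3 uint8, red, green, blue); there is no depth.
- camera_info(name): a dict with "intrinsics" (3x3 intrinsics, pixels), "T" (4x4, takes a point from camera to world coordinates); the wrist camera has in their place "tool_from_camera" (4x4, takes a point from camera to tool coordinates, whose origin is the TCP and whose axes are the flange's). Camera axes: x right, y up, looking along -z (the intrinsics and any distortion apply to the point x, -y, -z); pixel columns grow to the right and rows downward; lengths in m; the calibration is good to about 2 mm. A picture is of the moment at which its call begins: read the wrist's pose just before it. camera_info takes no time and is no camera call.
A pose or a line that the arm cannot do raises MotionError and nothing moves.
- job_done(): hands the job in; it is judged then, once.
Readings, each from a call of its own:
- get_time(): time.
- get_joint_pos(): joint angles.
- get_qvel(): joint speeds.
- get_effort(): joint torques, N m.
- get_tcp_pos(): TCP position.
- get_ee_rot(): TCP orientation.
- get_ft_force(): force on the tool from outside, world axes, zero at the start.
- get_ft_torque(): the same for the moment, N m.
- get_grip_width(): opening from 0.0 (shut) to 1.0 (fully open).
- get_finger_force(): force on a finger pad.
Only numpy, scipy, OpenCV 4.12 (cv2) and the standard library are available. Lean on these libraries where they do the work, as an engineer would, in place of code of your own. Each camera call takes 0.05 s, during which the arm holds its last target. There are 200 camera calls.

## Task

Close down the airbrush glazing bench for the night. First shut the red-handled supply valve on the air unit fully against its stop, and only then open the yellow-handled bleed cock fully to vent the line. Then nest all the loose cups, upright and fully seated, on the cup that stands on the round bat, so that they make one stack, and turn both glaze jars on their wooden board so that their labels face squarely out over its front edge, towards the robot's side; leave the unfired brown cup alone.

Things in the scene. Friction and masses are not known exactly. Their poses are not given: they have to be found in the camera images.
- supply_valve (a joint): Red lever of the supply valve, the left of two on top of the air unit (blue tank, brass valves on a pipe). Vertical hinge, hard stops: 0 = shut, lever square across the pipe, pointing to the front of the unit (-x of its stem point); 1.571 = open, lever along the pipe, pointing right seen from the robot (-y of its stem point). Stiff, about 0.2 N m; stays where left.
- bleed_cock (a joint): Yellow lever of the bleed cock, the right one on the same pipe. Vertical hinge, hard stops: 0 = shut, lever square across the pipe, pointing to the front of the unit (-x of its stem point); 1.571 = open, lever along the pipe, pointing right seen from the robot (-y of its stem point). Stiff, about 0.2 N m; stays where left.
- supply_valve_stem (a point): Point on the supply lever's axis at the lever's height (188 mm above the table, 28 mm above the pipe's axis). Axes of the air unit: x to the back, y along the pipe to the left, z up.
- supply_valve_grip (a point): Point in the red sleeve, 55 mm out from the lever's axis. The sleeve runs 15 to 75 mm out, 13 mm wide, 10 mm tall (5 mm above and below). Beneath the sleeve 16 mm are clear down to the 16 mm thick pipe. The regulator block on the pipe lies 76 to 110 mm right of the lever's axis, its top 14 mm below this point.
- bleed_cock_stem (a point): Point on the bleed lever's axis at the lever's height, 165 mm right of the supply lever's; axes as there.
- bleed_cock_grip (a point): Point in the yellow sleeve, 55 mm out from the axis; lever as the supply valve's. The regulator block and the round gauge on its front (43 mm across, reaching 40 mm in front of the pipe's axis) lie 50 to 94 mm left of the bleed lever's axis, tops 11 mm or more below this point.
- bat_top (a point): Centre of the top of the round plywood bat, 160 mm across, 12 mm thick, fixed to the table.
- base_cup_mid (a point): White stacking cup loose on the bat: centre, 29 mm above its foot; z up through the mouth. All cups: 58 mm tall; upper 34 mm a straight band, 66 mm across outside, 57 inside; below its flat shoulder a 24 mm foot, 53 tapering to 47 mm across, drops into another cup until the shoulder rests on that rim: 34 mm per cup. About 0.13 kg.
- leather_cup_mid (a point): Unfired, fragile brown cup on the table, 65 mm across, 62 mm tall: centre, half-way up. Not to be moved.
- jar_board: Thin reddish wooden board, 170 by 250 mm, 4 mm thick, varnished, on which the two glaze jars stand; fixed. Origin under its centre; x points to the back, y to the left along it; its front is the long edge at -x, towards the robot.
- board_back (a point): Point at table height 150 mm behind the middle of that board; the labels must face the other way.
- cup_1_mid (a point): Loose blue stacking cup, the same shape as the base cup: centre, half-way up; z up through the mouth. None if absent.
- cup_2_mid (a point): Loose terracotta stacking cup, the same shape as the base cup: centre, half-way up; z up through the mouth. None if absent.
- cup_3_mid (a point): Loose white stacking cup, the same shape as the base cup: centre, half-way up; z up through the mouth. None if absent.
- cup_4_mid (a point): Loose blue stacking cup, the same shape as the base cup: centre, half-way up; z up through the mouth. None if absent.
- jar_0_mid (a point): Pale grey glaze jar standing loose on the board, 59 mm across, 82 mm tall, about 0.16 kg; the lid is its top 14 mm: centre, half-way up. Its -x axis points out through the middle of the paper label.
- jar_0_label (a point): Middle of that jar's paper label, on its side, 29 mm from its axis and 30 mm up.
- jar_1_mid (a point): Rust-red glaze jar standing loose on the board, 59 mm across, 82 mm tall, about 0.16 kg; the lid is its top 14 mm: centre, half-way up. Its -x axis points out through the middle of the paper label.
- jar_1_label (a point): Middle of that jar's paper label, on its side, 29 mm from its axis and 30 mm up.
Mind the look-alikes: they are no part of the job. What is shaped like the part that bears jar_0_mid but green is not meant.

How it is judged:
By the outcome, as a careful person would: the job done as asked, in the order asked, and still so for the second after the job is handed in, with the robot touching nothing.
Of cup_1, cup_2, cup_3, cup_4 only 2 to 4 are there at a start; the rules pass over those that are not, and their reading is None.
At some moment in a run one of jar_0, jar_1 may be knocked a few centimetres aside while the robot is not near it.
Once in a run the grip may slacken for a moment while it holds something.
It also fails if it takes over 208 s, if anything falls off the work surface, if the arm or the gripper's body presses on something with over 40 N, if the wrist force passes 120 N, or if a joint passes its speed limit or range.

## Working session

There is one attempt and no reset: what is moved stays moved. The work goes in short steps, each a Python script; the robot and the scene stay as the last script left them, time stands still between calls to the robot, and variables do not carry over. Pictures are saved under pics/ and viewed, at most 14 in all, crops included, and the job is handed in when it is done.

```bash
mkdir -p pics; ls; python3 - <<'E'
from station import *
import cv2,numpy as np
np.set_printoptions(precision=4,suppress=True)
for n in ("scene","side"):
    im=read_camera(n); cv2.imwrite(f"pics/{n}0.png",im[:,:,::-1])
    c=camera_info(n); print(n,c)
print(camera_info("wrist")); print(get_time(),get_ee_rot())
E
```

```text
pics
scene {'intrinsics': array([[386.0685,   0.    , 280.7953],
       [  0.    , 386.0685, 207.6876],
       [  0.    ,   0.    ,   1.    ]]), 'T': array([[ 0.4731, -0.6024,  0.6428,  1.125 ],
       [ 0.881 ,  0.3315, -0.3377, -0.3329],
       [-0.0097,  0.7261,  0.6875,  0.7662],
       [ 0.    ,  0.    ,  0.    ,  1.    ]])}
side {'intrinsics': array([[416.1252,   0.    , 273.2815],
       [  0.    , 416.1252, 200.3275],
       [  0.    ,   0.    ,   1.    ]]), 'T': array([[-0.954 ,  0.1906, -0.2313,  0.3013],
       [-0.2997, -0.5928,  0.7475,  0.8479],
       [ 0.0054,  0.7824,  0.6227,  0.8364],
       [ 0.    ,  0.    ,  0.    ,  1.    ]])}
{'intrinsics': array([[324.4028,   0.    , 276.5241],
       [  0.    , 324.4028, 203.6216],
       [  0.    ,   0.    ,   1.    ]]), 'tool_from_camera': array([[ 0.0018,  0.9524,  0.3048,  0.0834],
       [ 1.    , -0.0018, -0.0003,  0.0012],
       [ 0.0003,  0.3048, -0.9524, -0.1629],
       [ 0.    ,  0.    ,  0.    ,  1.    ]])}
0.1 [-0.0007  0.9917  0.1286 -0.0001]
```

```bash
python3 - <<'E'
import cv2
for n in("scene","side"):
    im=cv2.imread(f"pics/{n}0.png"); cv2.imwrite(f"pics/{n}0b.png",cv2.resize(im,(800,600),interpolation=cv2.INTER_CUBIC))
E
```

```text
(no output)
```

View pics/scene0b.png

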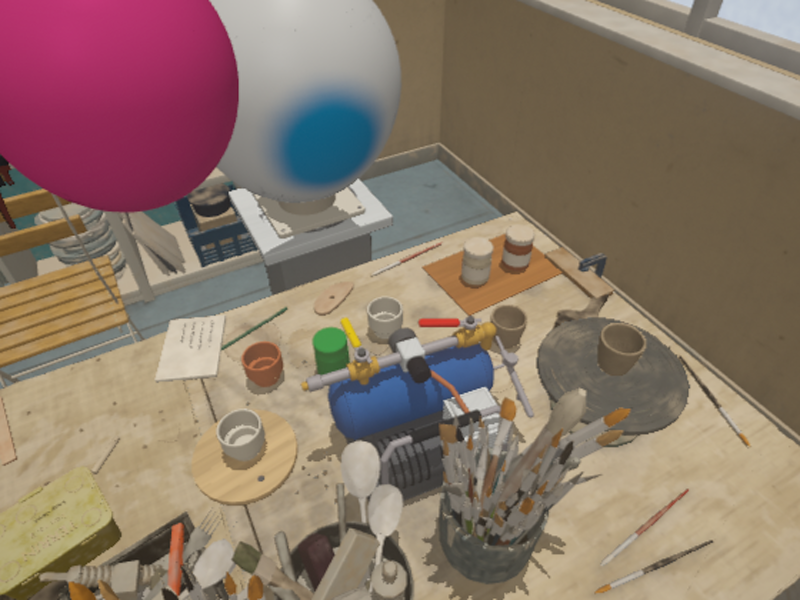

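View pics/side0b.png

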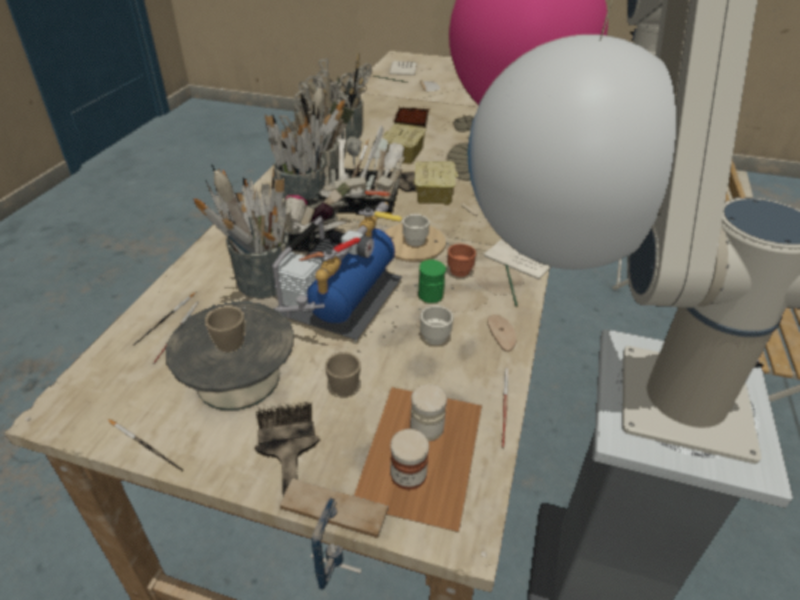

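The scene view (800x600 pixels) shows:
- The base cup on the bat at (240,430), a terracotta cup at (262,362) and a white cup at (384,317).
- The green jar decoy at (331,350).
- A brown cup on the table at (508,325), and another on the banding wheel at (620,345).
- The grey jar at (477,260) and the rust jar at (517,248), both on the board.
- The red lever, stem (470,322), along the pipe, so open. The yellow lever, stem (361,350), points forward, so shut.

No blue cups are visible yet, but balloons hide parts of the view.

```bash
cat > h.py <<'E'
from station import *
import numpy as np,cv2
from scipy.spatial.transform import Rotation as R
np.set_printoptions(precision=4,suppress=True)
def Rq(q): return R.from_quat([q[1],q[2],q[3],q[0]])
def down(a): # tool z down, tool y (closing line) at world angle a+90deg ; tool x at angle a
    x=np.array([np.cos(a),np.sin(a),0]);z=np.array([0,0,-1.]);y=np.cross(z,x)
    q=R.from_matrix(np.c_[x,y,z]).as_quat();return [q[3],q[0],q[1],q[2]]
def camT(n):
    c=camera_info(n)
    if n!="wrist": return c["intrinsics"],c["T"]
    T=np.eye(4);T[:3,:3]=Rq(get_ee_rot()).as_matrix();T[:3,3]=get_tcp_pos()
    return c["intrinsics"],T@c["tool_from_camera"]
def shot(n,f=None):
    K,T=camT(n);im=read_camera(n)[:,:,::-1].copy()
    if f: cv2.imwrite(f"pics/{f}.png",im); np.savez(f"pics/{f}.npz",K=K,T=T)
    return im,K,T
def ray(K,T,uv):
    d=np.linalg.solve(K,[uv[0],uv[1],1]);return T[:3,3],T[:3,:3]@(d*[1,-1,-1])
def onz(K,T,uv,z):
    o,d=ray(K,T,uv);return o+d*(z-o[2])/d[2]
def proj(K,T,p):
    c=T[:3,:3].T@(np.asarray(p,float)-T[:3,3]);c=c*[1,-1,-1];c=K@c;return c[:2]/c[2]
E
python3 - <<'E'
from h import *
P={'terr':((262,353),(461,251),.058),'white':((385,307),(436,316),.058),'base':((241,425),(416,222),.07),'brown':((509,315),(343,362),.062),
'grey':((478,245),(429,396),.086),'rust':((518,234),(409,446),.086),'rstem':((471,322),(325,262),.188),'ystem':((361,350),(370,232),.188),'green':((331,338),(432,268),.082),
'bC1':((427,268),(393,390),.004),'bC2':((516,233),(0,0),.004),'bC3':((561,269),(0,0),.004),'bC4':((470,310),(0,0),.004),'rtip':((420,322),(0,0),.188),'ytip':((345,320),(375,214),.188)}
for k,(a,b,z) in P.items():
    print(k,onz(*camT("scene"),np.array(a)*.7,z)[:2],onz(*camT("side"),np.array(b)*.7,z)[:2])
E
```

```text
terr [ 0.4714 -0.2568] [ 0.4761 -0.2583]
white [ 0.4728 -0.024 ] [ 0.4762 -0.0238]
base [ 0.603 -0.329] [ 0.6017 -0.3266]
brown [0.6016 0.1595] [0.6046 0.1537]
grey [0.4311 0.2056] [0.4326 0.2045]
rust [0.4403 0.2968] [0.4367 0.3095]
rstem [0.6804 0.0146] [0.6785 0.0381]
ystem [ 0.6522 -0.1484] [ 0.6322 -0.0823]
green [ 0.5173 -0.1474] [ 0.5161 -0.1439]
bC1 [0.3607 0.1316] [0.5138 0.1405]
bC2 [0.3525 0.371 ] [ 3.4692 -1.9411]
bC3 [0.5003 0.3777] [ 3.4692 -1.9411]
bC4 [0.5107 0.1416] [ 3.4692 -1.9411]
rtip [ 0.6447 -0.0502] [ 2.769  -1.3246]
ytip [ 0.5885 -0.1443] [ 0.6443 -0.1493]
```

```bash
python3 - <<'E'
from h import *
for n,a,b in(("wb",(305,85),(575,150)),("mg",(90,80),(530,40))):
    o1,d1=ray(*camT("scene"),np.array(a)*.7);o2,d2=ray(*camT("side"),np.array(b)*.7)
    s=np.linalg.lstsq(np.c_[d1,-d2],o2-o1,rcond=None)[0];print(n,s,o1+s[0]*d1,o2+s[1]*d2)
shot("wrist","w0")
p=get_tcp_pos();movel([p[0],p[1],.4])
for i,(x,y) in enumerate(((.45,-.3),(.5,.08))):
    move_pose([x,y,.42],down(0));shot("wrist",f"w{i+1}")
print(get_time(),get_joint_pos())
a=[cv2.imread(f"pics/w{i}.png") for i in range(3)]
cv2.imwrite("pics/m1.png",cv2.resize(np.vstack([np.hstack([a[0],a[1]]),np.hstack([a[2],a[2]*0])]),(800,600),interpolation=cv2.INTER_AREA))
E
```

```text
wb [0.8744 0.9362] [ 0.2886 -0.0607  0.4102] [ 0.2814 -0.0662  0.4228]
mg [0.6372 1.1245] [ 0.3945 -0.3514  0.5133] [ 0.3983 -0.3479  0.502 ]
4.5583 [ 0.1333  0.0659  1.6455 -0.0003  1.4303  1.7055]
```

View pics/m1.png

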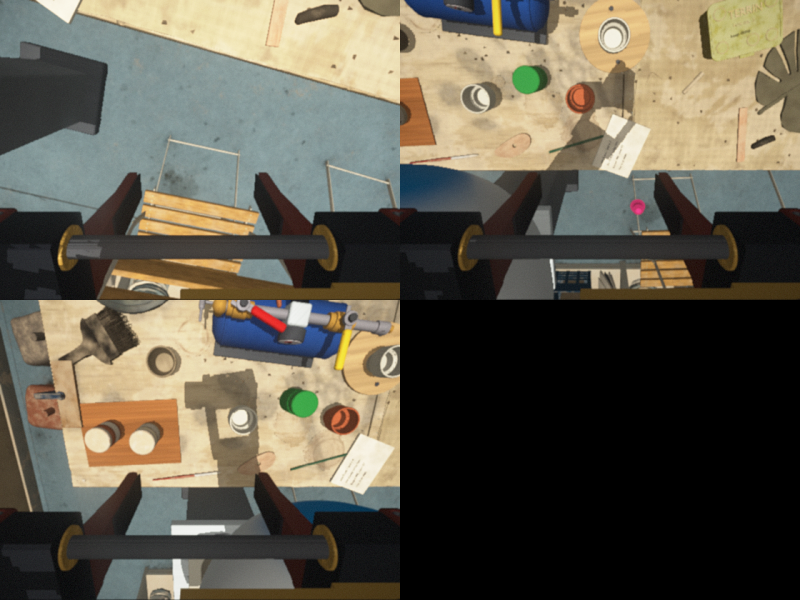

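The wrist views show no blue cups, so the loose cups are terracotta (w2 montage 341,418) and white (242,418). The green jar at (299,402) is the decoy. The red lever, from (235,307) to (285,330), is mostly open. The yellow lever at (343,350) points forward, so shut.

```bash
cat >> h.py <<'E'
def mask(im,name):
    h=cv2.cvtColor(im,cv2.COLOR_BGR2HSV);H,S,V=[h[...,i].astype(int) for i in range(3)]
    m={'red':((H<4)|(H>175))&(S>200)&(V>110),'yellow':(abs(H-27)<5)&(S>200)&(V>120)}[name]
    return m.astype(np.uint8)
def lever(im,K,T,name,z=.193):
    n,l,s,c=cv2.connectedComponentsWithStats(mask(im,name));
    i=1+np.argmax(s[1:,4]);ys,xs=np.nonzero(l==i)
    P=np.array([onz(K,T,(u,v),z)[:2] for u,v in zip(xs,ys)])
    (ce,sz,an)=cv2.minAreaRect(P.astype(np.float32)*1000)
    a=np.radians(an if sz[0]>sz[1] else an+90)
    d=np.array([np.cos(a),np.sin(a)]);
    return np.array(ce)/1000,sz,d,s[i]
E
python3 - <<'E'
from h import *
def ld(f): d=np.load(f"pics/{f}.npz");return cv2.imread(f"pics/{f}.png"),d['K'],d['T']
for col in('red','yellow'):
    for f in('w2','w1','scene0','side0'):
        if f[0]=='w': im,K,T=ld(f)
        else: im=cv2.imread(f"pics/{f}.png");K,T=camT(f[:-1])
        try: c,sz,d,s=lever(im,K,T,col); print(col,f,c,np.array(sz),np.degrees(np.arctan2(d[1],d[0])),s)
        except Exception as e: print(col,f,e)
im=cv2.imread("pics/w2.png");cv2.imwrite("pics/c2.png",cv2.resize(im[0:130,260:560],None,fx=2.6,fy=2.6,interpolation=cv2.INTER_CUBIC))
E
```

```text
red w2 [ 0.6587 -0.0287] [56.9969 11.7859] 62.85929489135742 [352   9  48  36 588]
red w1 attempt to get argmax of an empty sequence
red scene0 attempt to get argmax of an empty sequence
red side0 attempt to get argmax of an empty sequence
yellow w2 [ 0.6042 -0.1441] [ 3.6367 19.1844] 175.2894058227539 [470  72   8  19  32]
yellow w1 [ 0.6274 -0.1551] [ 3.1434 10.9536] 172.6985092163086 [136   0   4  13  24]
yellow scene0 [ 0.6183 -0.1489] [ 9.3824 56.918 ] 175.39452362060547 [239 223  13  20  99]
yellow side0 attempt to get argmax of an empty sequence
```

View pics/c2.png

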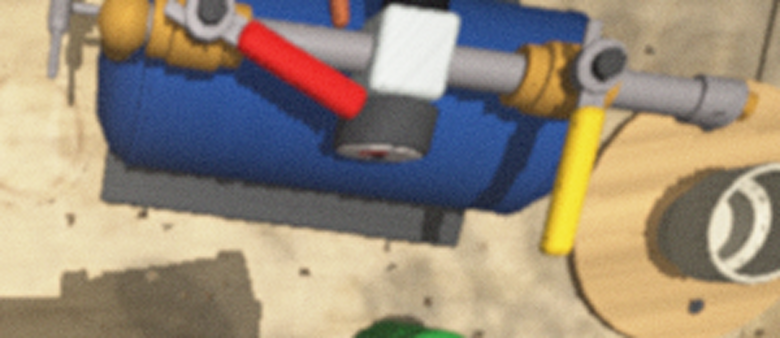

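The crop shows the red stem at (211,12), with the sleeve running down-right over the gauge, so it is mostly open. The yellow stem is at (603,63) with its sleeve to (560,250), square to the pipe, so shut.

```bash
python3 - <<'E'
from h import *
d=np.load("pics/w2.npz");K,T=d['K'],d['T']
r,y=[onz(K,T,(260+u/2.6,v/2.6),.192)[:2] for u,v in((211,12),(603,63))]
g=r-y;print(r,y,np.linalg.norm(g),'yaw',np.degrees(np.arctan2(-g[0],g[1])))
yt=[onz(K,T,(260+u/2.6,v/2.6),.193)[:2] for u,v in((590,110),(560,250))];e=yt[1]-yt[0];print(yt,np.degrees(np.arctan2(e[1],e[0])))
a=np.radians(-117.1);print(np.array([.6587,-.0287])-.045*np.array([np.cos(a),np.sin(a)]))
E
```

```text
[0.6798 0.0095] [ 0.6615 -0.1537] 0.1642421278674376 yaw -6.422155797342882
[array([ 0.6437, -0.1513]), array([ 0.5881, -0.1492])] 177.82133691317293
[0.6792 0.0114]
```

```bash
cat >> h.py <<'E'
def push(stem,th0,th1,r=.05,z=.181,gap=.007,step=5,fmax=14):
    s=1 if th1<th0 else -1   # CW push: tool on CCW side
    def pose(th,g):
        t=np.radians(th);d=np.array([np.cos(t),np.sin(t)]);n=s*np.array([-d[1],d[0]])
        p=np.array(stem)+r*d+(.0165+g)*n
        return p,down(t-np.pi/2)   # x axis perpendicular to the lever
    p,q=pose(th0,gap);move_pose([*p,.26],q)
    f0=np.array(get_ft_force());movel([*p,z],v=.1,until_force=8)
    if abs(get_tcp_pos()[2]-z)>.003: print("blocked",get_tcp_pos());return
    n=int(np.ceil(abs(th1-th0)/step))
    for th in np.linspace(th0,th1,n+1):
        p,q=pose(th,0)
        hit=movel([*p,z],frame=q,v=.06,until_force=fmax)
        f=np.array(get_ft_force())-f0;print(round(th,1),hit,f[:2],end=' ')
        if np.linalg.norm(f[:2])>fmax: break
    print()
    return p
E
python3 - <<'E'
from h import *
command_gripper(0.0)
p=push((.6795,.0105),243-1,173.6-8)
c=get_tcp_pos();t=np.radians(80);movel([c[0],c[1]-.015,c[2]]);movel([c[0],c[1]-.015,.27])
move_pose([.52,-.1,.42],down(0));im,K,T=shot("wrist","w3")
for n in('red','yellow'):
    c,sz,d,s=lever(im,K,T,n);print(n,c,sz,np.degrees(np.arctan2(d[1],d[0])))
cv2.imwrite("pics/c3.png",cv2.resize(im[0:170,60:460],None,fx=2,fy=2,interpolation=cv2.INTER_CUBIC));print(get_time())
E
```

```text
242.0 False [ 1.4342 -0.8226] 237.2 False [ 3.291  -2.1724] 232.4 False [ 4.3602 -2.0416] 227.7 False [ 3.7088 -2.6265] 222.9 False [ 3.6095 -3.0674] 218.1 False [ 3.1463 -2.7187] 213.4 False [ 2.2344 -2.5345] 208.6 False [ 3.0678 -1.1324] 203.8 False [ 2.7754 -2.461 ] 199.0 False [ 2.6006 -2.1879] 194.2 False [ 2.9917 -2.5623] 189.5 False [ 1.536  -1.4887] 184.7 False [ 1.2932 -2.5354] 179.9 False [ 1.6288 -2.3443] 175.1 False [ 1.2412 -2.3683] 170.4 False [ -0.5822 -11.0392] 165.6 False [ -1.1798 -28.6988] 
red [0.6357 0.0147] (9.960805892944336, 56.221099853515625) 174.33519744873047
yellow [ 0.5976 -0.1538] (0.516738772392273, 2.4320108890533447) 154.59542846679688
15.6917
```

View pics/c3.png

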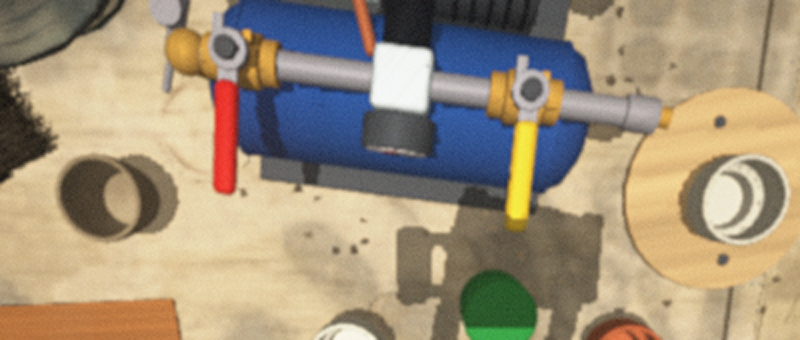

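Red now sits square across the pipe, crop (226,135), and the push ended with a firm rise in force at the stop. Next I push the yellow lever.

```bash
python3 - <<'E'
from h import *
p=push((.6615,-.1535),174.5,264+7)
c=get_tcp_pos();movel([c[0]-.015,c[1],c[2]]);movel([c[0]-.015,c[1],.27])
move_pose([.52,-.2,.42],down(0));command_gripper(1.0);im,K,T=shot("wrist","w4")
for n in('red','yellow'):
    c,sz,d,s=lever(im,K,T,n);print(n,c,sz,np.degrees(np.arctan2(d[1],d[0])))
cv2.imwrite("pics/c4.png",cv2.resize(im[0:280,0:500],(800,448),interpolation=cv2.INTER_CUBIC));print(get_time())
E
```

```text
174.5 False [1.0622 0.8696] 179.3 False [1.2659 2.9173] 184.2 False [0.4605 3.2085] 189.0 False [1.3763 2.94  ] 193.8 False [-0.0063  4.0318] 198.6 False [1.24   3.7542] 203.4 False [0.553  5.1011] 208.3 False [0.4957 3.8153] 213.1 False [1.1531 3.4843] 217.9 False [0.0246 4.4357] 222.8 False [-0.7155  3.9629] 227.6 False [-0.1544  3.8734] 232.4 False [-0.921   3.7375] 237.2 False [-0.7858  4.5999] 242.0 False [-1.8292  3.1111] 246.9 False [-2.0368  2.3973] 251.7 False [-1.9484  2.2056] 256.5 False [-2.2132  2.2132] 261.4 False [-2.6671  1.8957] 266.2 False [-17.0616   4.8285] 
red [0.6352 0.0144] (11.752418518066406, 56.504756927490234) 172.53285217285156
yellow [ 0.6516 -0.1869] (4.0699029341340065e-05, 3.2991230487823486) 90.0996396690607
27.975
```

View pics/c4.png

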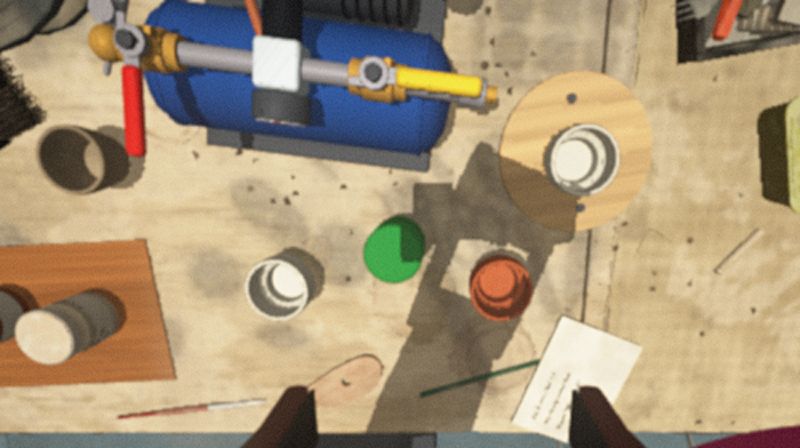

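Yellow now lies along the pipe, crop (440,82), and ended against its stop. Red is still square. Next I take close rim views of the three cups with the same relative camera pose for each, so calibration bias cancels.

```bash
cat >> h.py <<'E'
def rectify(im,K,T,c,z,half=.06,s=.0004):
    """top-down patch of plane z about c: row up=+x, col left=+y"""
    n=int(2*half/s);o=np.array([[0,0],[n,0],[n,n],[0,n]],np.float32)
    w=[[c[0]+half-v*s,c[1]+half-u*s,z] for u,v in o]
    H=cv2.getPerspectiveTransform(np.array([proj(K,T,p) for p in w],np.float32),o)
    return cv2.warpPerspective(im,H,(n,n))
def rim(im,K,T,c,z,r=(.0315,.0345),half=.06,s=.0004,save=None):
    p=rectify(im,K,T,c,z,half,s);g=cv2.GaussianBlur(p,(5,5),0)
    best=[]
    for k in [g[...,i] for i in range(3)]+[cv2.cvtColor(g,cv2.COLOR_BGR2HSV)[...,1]]:
        q=cv2.HoughCircles(np.ascontiguousarray(k),cv2.HOUGH_GRADIENT_ALT,1,20,param1=120,param2=.5,minRadius=int(r[0]/s),maxRadius=int(r[1]/s))
        if q is not None: best+=[t for t in np.atleast_2d(q.squeeze())[:2]]
    b=np.array(best)
    for t in b: cv2.circle(p,(int(t[0]),int(t[1])),int(t[2]),(0,255,0),1)
    if save: cv2.imwrite(f"pics/{save}.png",p)
    return np.array([[c[0]+half-t[1]*s,c[1]+half-t[0]*s,t[2]*s] for t in b]),p
def look(c,zt,a,zr,h=.12,**k):
    move_pose([c[0],c[1],zr+h],down(a));im,K,T=shot("wrist",k.pop('f',None))
    return rim(im,K,T,c,zr,**k)
E
python3 - <<'E'
from h import *
a=np.radians(30);ps=[]
for n,c,z in(('base',(.603,-.328),.07),('terr',(.473,-.257),.058),('white',(.474,-.024),.058)):
    q,p=look(c,0,a,z,f='l'+n);print(n,q.tolist());ps.append(p)
cv2.imwrite("pics/r1.png",cv2.resize(np.hstack(ps),(798,266)));print(get_time())
E
```

```text
base [[0.6033999919891357, -0.3352000117301941, 0.03237520530819893], [0.6029999852180481, -0.335999995470047, 0.03222930058836937], [0.6037999987602234, -0.33480000495910645, 0.03218735754489899], [0.6046000123023987, -0.33399999141693115, 0.03309810534119606]]
terr [[0.4749999940395355, -0.2621999979019165, 0.032818421721458435], [0.4745999872684479, -0.2621999979019165, 0.03271634504199028], [0.477400004863739, -0.2590000033378601, 0.032805126160383224], [0.47540000081062317, -0.26339998841285706, 0.03290187940001488]]
white [[0.4747999906539917, -0.02719999849796295, 0.03244996815919876], [0.4747999906539917, -0.02759999781847, 0.0321347676217556], [0.4739999771118164, -0.0283999964594841, 0.03241877257823944], [0.4747999906539917, -0.02759999781847, 0.032671984285116196]]
30.7583
```

View pics/r1.png

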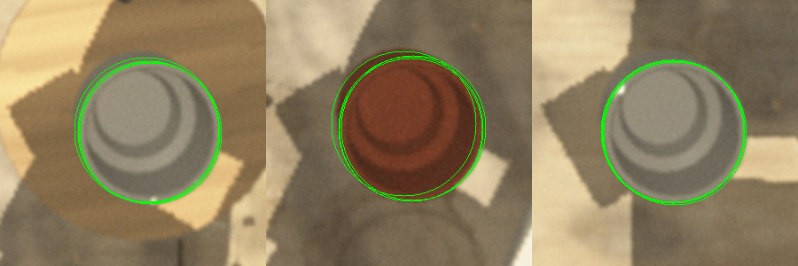

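```bash
python3 - <<'E'
from h import *
a=np.radians(30);c=np.array((.4748,-.2622));ty=np.array([np.sin(a),-np.cos(a)]);tx=np.array([np.cos(a),np.sin(a)])
move_pose([*c,.13],down(a));
print(movel([*c,.025],v=.08,until_force=8),get_tcp_pos());command_gripper(0);print('w',get_grip_width(),get_finger_force())
command_gripper(1);movel([*c,.13])
q,p=look(c,0,a,.058);m=np.median(q[:,:2],0);print(q.tolist(),m)
print('rel in tool x,y mm',1e3*(m-c)@tx,1e3*(m-c)@ty,get_time())
E
```

```text
False [ 0.4752 -0.2624  0.0255]
w 0.7611496044551235 30.000562900677323
[[0.47559999998211855, -0.263799999666214, 0.032865189015865326], [0.4736000033795833, -0.260599997651577, 0.03251352906227112]] [ 0.4746 -0.2622]
rel in tool x,y mm -0.17320295454503415 -0.10000032100510818 35.3917
```

```bash
cat >> h.py <<'E'
def place(b,zt,a,fmax=8):
    move_pose([b[0],b[1],zt+.075],down(a));print('w',get_grip_width())
    im,K,T=shot("wrist","held%d"%int(get_time()))
    movel([b[0],b[1],zt+.028],v=.1)
    hit=movel([b[0],b[1],zt-.003],v=.03,until_force=fmax)
    print('hit',hit,get_tcp_pos(),'target z',zt,get_ft_force(),'w',get_grip_width())
E
python3 - <<'E'
from h import *
a=np.radians(30);c=(.4748,-.2624);b=(.6034,-.3352)
movel([*c,.025],v=.1,until_force=8);command_gripper(0);print('w',get_grip_width())
movel([*c,.14]);place(b,.071,a);print(get_time())
E
```

```text
w 0.7602768749231874
w 0.7614041632973475
hit True [ 0.6031 -0.335   0.0712] target z 0.071 [ 0.4661 -0.0792  3.5126] w 0.7592998298149215
40.6167
```

```bash
python3 - <<'E'
from h import *
a=np.radians(30);b=(.6034,-.3352)
command_gripper(1);movel([*b,.2],v=.12)
q,p=look(b,0,a,.104,f='s1');print(q.tolist())
c=(.4747,-.0276)
move_pose([*c,.15],down(a));print(movel([*c,.025],v=.1,until_force=8),get_tcp_pos());command_gripper(0);print('w',get_grip_width(),get_time())
im=cv2.imread("pics/s1.png");cv2.imwrite("pics/s1v.png",np.hstack([cv2.resize(im,(480,360)),cv2.resize(p,(300,360))]))
movel([*c,.16])
E
```

```text
[[0.6033999919891357, -0.33640000224113464, 0.03274110332131386], [0.6029999852180481, -0.33640000224113464, 0.03254985809326172], [0.6025999784469604, -0.33560001850128174, 0.03266122192144394], [0.6046000123023987, -0.3343999981880188, 0.03306915611028671]]
False [ 0.4751 -0.0276  0.0255]
w 0.7554170016653382 45.85
```

View pics/s1v.png

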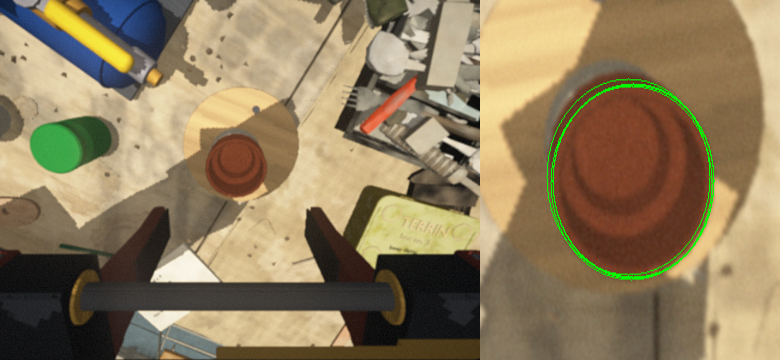

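The terracotta cup is seated upright on the base cup at (236,165). Next is the white cup, already in the gripper.

```bash
python3 - <<'E'
from h import *
a=np.radians(30);b=(.6032,-.3358)
move_pose([.5,-.15,.25],down(a));place(b,.105,a);print(get_time())
if get_tcp_pos()[2]<.1075:
    command_gripper(1);movel([*b,.25],v=.12);q,p=look(b,0,a,.138,f='s2');print(q.tolist())
    side,_,_=shot("side","side2")
    c=cv2.resize(side[110:210,220:360],(490,350),interpolation=cv2.INTER_CUBIC)
    cv2.imwrite("pics/s2v.png",np.hstack([c,cv2.resize(p,(300,350))]));print(get_time())
E
```

```text
w 0.7581208444195989
hit True [ 0.603  -0.3357  0.1053] target z 0.105 [-1.1148  0.3717  4.5758] w 0.7589719745617777
49.9833
[[0.603600025177002, -0.3365999758243561, 0.03224955499172211], [0.6028000116348267, -0.3361999988555908, 0.03224993869662285], [0.603600025177002, -0.3361999988555908, 0.032206811010837555], [0.6040000319480896, -0.3365999758243561, 0.03279879689216614]]
52.2417
```

View pics/s2v.png

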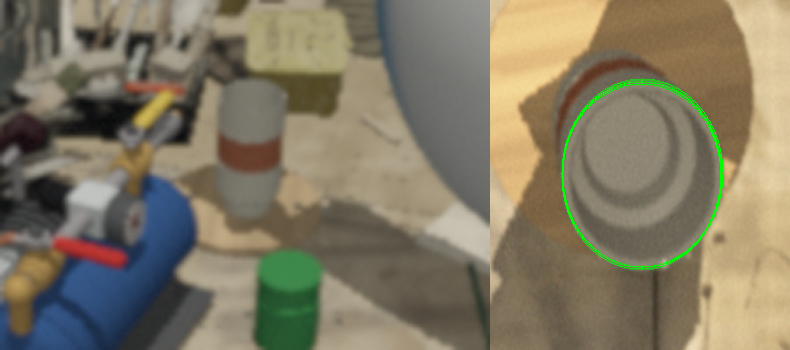

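The stack is straight and fully seated, crop (250,140). Next are the jars.

```bash
python3 - <<'E'
from h import *
movel([.603,-.336,.3]);move_pose([.5,.2,.4],down(0))
s,_,_=shot("side","side3");c,_,_=shot("scene","scene3");w,K,T=shot("wrist","w5")
A=cv2.resize(s[260:360,230:350],(480,400),interpolation=cv2.INTER_CUBIC)
B=cv2.resize(c[145:225,300:400],(320,256),interpolation=cv2.INTER_CUBIC)
B=cv2.copyMakeBorder(B,0,144,0,0,cv2.BORDER_CONSTANT)
cv2.imwrite("pics/j1.png",np.hstack([A,B]));print(get_time())
E
```

```text
54.825
```

View pics/j1.png

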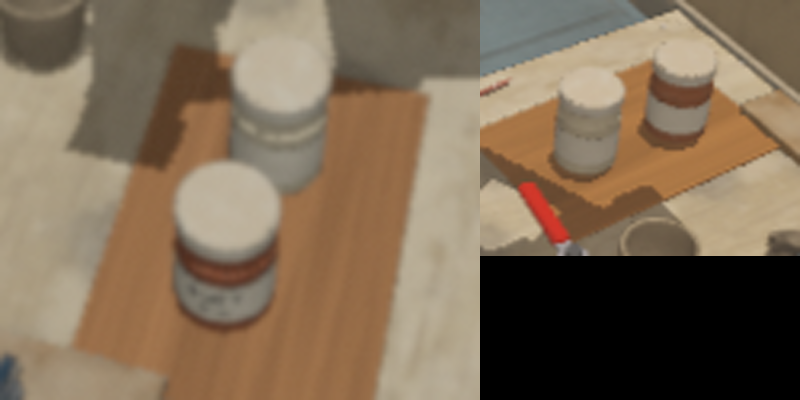

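The rust jar's label text seems to face the side camera at (215,300). The grey jar's label isn't clear, so I'll take close oblique wrist views of both jars from several sides.

```bash
cat >> h.py <<'E'
TC=camera_info("wrist")["tool_from_camera"]
def oblique(target,az,el,dist=.33):
    """find a reachable tool pose whose camera looks at target from azimuth az (deg), elevation el"""
    a,e=np.radians(az),np.radians(el);b=np.array([np.cos(e)*np.cos(a),np.cos(e)*np.sin(a),np.sin(e)])
    best=None;q0=np.array(get_joint_pos())
    for roll in range(0,360,15):
        z=b;x=np.cross([0,0,1],z);x/=np.linalg.norm(x);y=np.cross(z,x);r=np.radians(roll)
        X=np.cos(r)*x+np.sin(r)*y;C=np.eye(4);C[:3,:3]=np.c_[X,np.cross(z,X),z];C[:3,3]=np.array(target)+dist*b
        M=C@np.linalg.inv(TC);
        tip=M[:3,3]
        if tip[2]<.12: continue
        q=R.from_matrix(M[:3,:3]).as_quat();q=[q[3],q[0],q[1],q[2]]
        j=inverse_kinematics(tip.tolist(),q)
        if j is None: continue
        s=np.abs(np.array(j)-q0).sum()
        if best is None or s<best[0]: best=(s,roll,tip,q,j)
    return best
E
python3 - <<'E'
from h import *
for az in range(0,360,30):
    for el in(35,45,55):
        b=oblique((.433,.255,.04),az,el)
        print(az,el,None if b is None else (round(b[0],2),b[1],b[2]))
E
```

```text
0 35 (np.float64(1.48), 180, array([0.5381, 0.2565, 0.1503]))
0 45 (np.float64(0.92), 180, array([0.5173, 0.2565, 0.1668]))
0 55 (np.float64(0.69), 180, array([0.494 , 0.2565, 0.1796]))
30 35 (np.float64(1.72), 165, array([0.5201, 0.3159, 0.1491]))
30 45 (np.float64(1.21), 165, array([0.5023, 0.3057, 0.1658]))
30 55 (np.float64(0.83), 165, array([0.4822, 0.2941, 0.1787]))
60 35 (np.float64(1.97), 150, array([0.4728, 0.3565, 0.1464]))
60 45 (np.float64(1.44), 150, array([0.4627, 0.3391, 0.1635]))
60 55 (np.float64(1.28), 150, array([0.4513, 0.3194, 0.1768]))
90 35 (np.float64(1.82), 135, array([0.4107, 0.3657, 0.1422]))
90 45 (np.float64(1.81), 135, array([0.4107, 0.3463, 0.1599]))
90 55 (np.float64(1.88), 135, array([0.4107, 0.3241, 0.1739]))
120 35 (np.float64(2.71), 135, array([0.3583, 0.3397, 0.1422]))
120 45 (np.float64(2.73), 135, array([0.368 , 0.3229, 0.1599]))
120 55 (np.float64(2.59), 120, array([0.3726, 0.306 , 0.1702]))
150 35 (np.float64(3.66), 135, array([0.3259, 0.291 , 0.1422]))
150 45 (np.float64(3.64), 135, array([0.3428, 0.2813, 0.1599]))
150 55 (np.float64(3.42), 1
[... 485 characters left out ...]
40 45 (np.float64(3.67), 210, array([0.3778, 0.1868, 0.1645]))
240 55 (np.float64(6.26), 150, array([0.4147, 0.1906, 0.1768]))
270 35 (np.float64(2.9), 195, array([0.4267, 0.1496, 0.1497]))
270 45 (np.float64(2.72), 210, array([0.4193, 0.1684, 0.1645]))
270 55 (np.float64(2.5), 225, array([0.4128, 0.1876, 0.1751]))
300 35 (np.float64(1.96), 195, array([0.4802, 0.1605, 0.1497]))
300 45 (np.float64(1.97), 195, array([0.4699, 0.1784, 0.1664]))
300 55 (np.float64(1.83), 210, array([0.453 , 0.193 , 0.1777]))
330 35 (np.float64(1.43), 195, array([0.5211, 0.1968, 0.1497]))
330 45 (np.float64(1.23), 180, array([0.5068, 0.2141, 0.1668]))
330 55 (np.float64(1.18), 195, array([0.4831, 0.2187, 0.1792]))
```

```bash
python3 - <<'E'
from h import *
t=(.433,.255,.04);ims=[]
for az in(0,300,240,180):
    b=oblique(t,az,45,.39)
    if b is None: print(az,None);continue
    movej(b[4]);im,K,T=shot("wrist",f"o{az}")
    c=proj(K,T,t);M=cv2.getRotationMatrix2D(tuple(c),-b[1],1.7);M[:,2]+=np.array([200,150])-c
    ims.append(cv2.warpAffine(im,M,(400,300)));print(az,b[1],get_time())
while len(ims)<4: ims.append(ims[0]*0)
cv2.imwrite("pics/o1.png",np.vstack([np.hstack(ims[:2]),np.hstack(ims[2:])]))
E
```

```text
0 180 55.7333
300 195 56.4083
240 225 57.2667
180 135 59.025
```

View pics/o1.png

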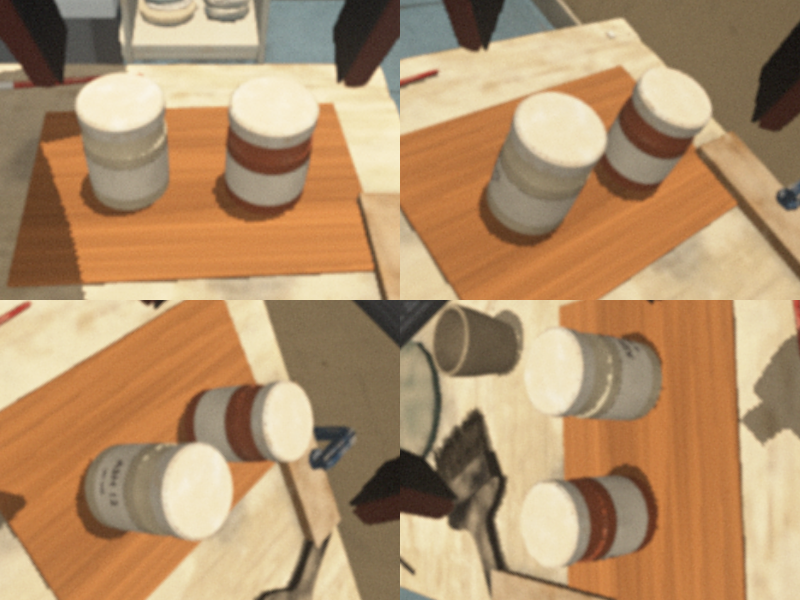

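```bash
cat >> h.py <<'E'
def ld(f):
    im=cv2.imread(f"pics/{f}.png")
    if f.startswith(('side','scene')): return (im,)+tuple(camT(f.rstrip('0123456789')))
    d=np.load(f"pics/{f}.npz");return im,d['K'],d['T']
def unwrap(im,K,T,c,ppd=2,zs=np.arange(.066,.004,-.0005),r=.0295):
    ph=np.arange(0,360,1/ppd);m=np.zeros((len(zs),len(ph),2),np.float32)
    for i,z in enumerate(zs):
        for j,f in enumerate(np.radians(ph)):
            m[i,j]=proj(K,T,(c[0]+r*np.cos(f),c[1]+r*np.sin(f),z))
    o=cv2.remap(im,m[...,0],m[...,1],cv2.INTER_LINEAR)
    d=T[:2,3]-np.array(c);az=np.degrees(np.arctan2(d[1],d[0]))%360
    vis=np.abs((ph-az+180)%360-180)<65
    o[:,~vis]=0;return o
E
python3 - <<'E'
from h import *
C={}
im,K,T=ld('w5')
for n,c in(('grey',(.432,.205)),('rust',(.438,.303))):
    q,p=rim(im,K,T,c,.086,r=(.027,.031));print(n,q.tolist());C[n]=np.median(q[:,:2],0) if len(q) else np.array(c)
rows=[]
for n in C:
    for f in('side3','o240','o180','o300'):
        o=unwrap(*ld(f),C[n]);rows.append(o);rows.append(np.full((4,720,3),(0,255,0),np.uint8))
v=np.vstack(rows)
for k in range(0,720,60): v[::6,k]=(255,0,255)
cv2.imwrite("pics/u1.png",cv2.resize(v,(800,600)));print(v.shape,C)
E
```

```text
grey [[0.43240001797676086, 0.204599991440773, 0.0287580918520689], [0.43240001797676086, 0.20419998466968536, 0.02867289073765278], [0.43240001797676086, 0.20339998602867126, 0.028462328016757965], [0.43240001797676086, 0.20299997925758362, 0.029522530734539032]]
rust [[0.43799999356269836, 0.30140000581741333, 0.028800880536437035], [0.43720000982284546, 0.3009999990463257, 0.028659816831350327], [0.43799999356269836, 0.301800012588501, 0.028514204546809196]]
(1024, 720, 3) {'grey': array([0.4324, 0.2038], dtype=float32), 'rust': array([0.438 , 0.3014], dtype=float32)}
```

View pics/u1.png

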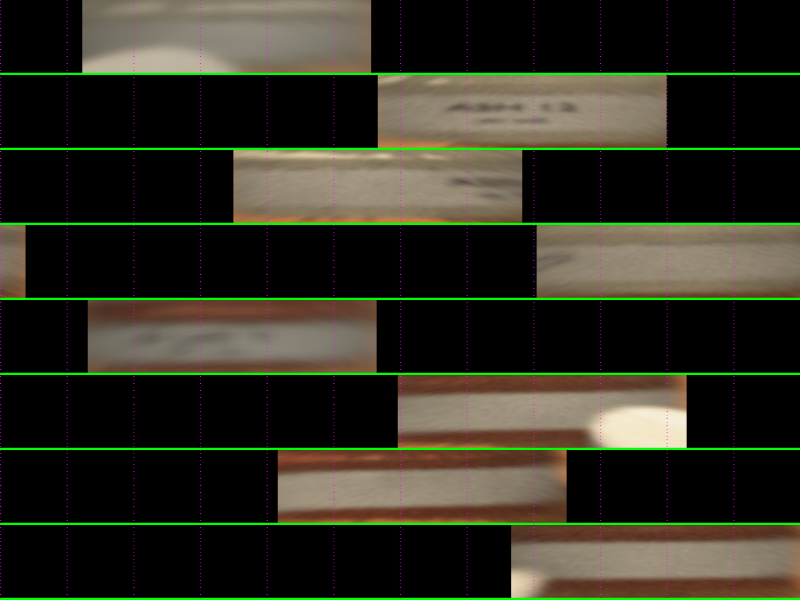

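Unwrapping the labels gives the grey text ("ASH 12") centred at x≈513 of 800, about 231° azimuth. The rust text is centred at about 91°. I'll turn grey first and measure the board's yaw on the way.

```bash
cat >> h.py <<'E'
def board():
    im,K,T=ld('w5');p=rectify(im,K,T,(.433,.255),.004,half=.17,s=.0005)
    h=cv2.cvtColor(p,cv2.COLOR_BGR2HSV);m=((abs(h[...,0].astype(int)-11)<5)&(h[...,1]>130)).astype(np.uint8)
    m=cv2.morphologyEx(m,cv2.MORPH_OPEN,np.ones((7,7)));m=cv2.morphologyEx(m,cv2.MORPH_CLOSE,np.ones((15,15)))
    cs,_=cv2.findContours(m,cv2.RETR_EXTERNAL,cv2.CHAIN_APPROX_NONE);k=max(cs,key=cv2.contourArea).squeeze()
    w=np.c_[.433+.17-k[:,1]*.0005,.255+.17-k[:,0]*.0005]
    f=w[(w[:,0]<.38)&(w[:,1]>.15)&(w[:,1]<.355)];b=w[(w[:,0]>.48)&(w[:,1]>.15)&(w[:,1]<.355)]
    return [np.degrees(np.arctan(np.polyfit(e[:,1],e[:,0],1)[0])) for e in(f,b)],cv2.minAreaRect((w*1000).astype(np.float32))
def turn(c,a0,dlt,zr=.086):
    """look, grip the jar with tool x at a0, turn it by dlt deg (CCW +), set down, release"""
    p=get_tcp_pos();
    if p[2]<.3: movel([p[0],p[1],.3])
    a=np.radians(a0)
    q,_=look(c,0,a,zr,h=.12,r=(.027,.031));print(q.tolist());c=np.median(q[:,:2],0)
    movel([*c,.036],v=.08,until_force=8);print(get_tcp_pos());command_gripper(0);w=get_grip_width();print('w',w)
    if w<.55 or w>.75: return print("bad grip")
    movel([*c,.040],v=.03)
    j=list(get_joint_pos());n=int(abs(dlt)//15+1)
    for i in range(n): j[5]-=np.radians(dlt)/n;movej(j)
    print('w',get_grip_width(),get_tcp_pos())
    movel([*c,.0345],v=.03,until_force=6);print(get_tcp_pos(),get_ft_force(),get_grip_width())
    command_gripper(1);movel([*c,.22],v=.12);print(get_time())
E
python3 - <<'E'
from h import *
b,r=board();print(b,r)
yaw=-np.mean(b);print('yaw',yaw)
if abs(yaw)<6 and abs(b[0]-b[1])<2: turn((.4324,.2038),115,180+yaw-231)
E
```

```text
[np.float64(-2.9378879098852977), np.float64(-2.8060581768688033)] ((429.62432861328125, 250.65664672851562), (168.8026580810547, 248.21487426757812), 2.7449557781219482)
yaw 2.8719730433770505
[[0.43039998412132263, 0.2029999941587448, 0.02885827235877514], [0.43199998140335083, 0.20419999957084656, 0.028763897716999054], [0.4311999976634979, 0.204599991440773, 0.028819741681218147], [0.43199998140335083, 0.2037999927997589, 0.02946673519909382]]
[0.4318 0.2041 0.0363]
w 0.6490987816647399
w 0.6446171225973055 [0.4316 0.204  0.0401]
[0.4321 0.2042 0.0356] [0.401  0.3495 0.3836] 0.6441230961490461
67.8333
```

```bash
cat >> h.py <<'E'
def jarview(C,name,azs=(240,180),extra=()):
    p=get_tcp_pos();movel([p[0],p[1],.3]) if p[2]<.3 else 0
    move_pose([.5,.2,.4],down(0));w,K,T=shot("wrist",name+"w");rows=[]
    for k in C:
        q,_=rim(w,K,T,C[k],.086,r=(.027,.031))
        if len(q): C[k]=np.median(q[:,:2],0)
        print(k,C[k])
    fs=[]
    for az in azs:
        b=oblique((.433,.255,.04),az,45,.39);movej(b[4]);shot("wrist",f"{name}{az}");fs.append(f"{name}{az}")
    for k in C:
        for f in fs: rows+=[unwrap(*ld(f),C[k]),np.full((4,720,3),(0,255,0),np.uint8)]
    v=np.vstack(rows)
    for x in range(0,720,60): v[::6,x]=(255,0,255)
    cv2.imwrite(f"pics/{name}.png",cv2.resize(v[:,180:540],(800,600)));print(get_time())
E
python3 - <<'E'
from h import *
turn((.438,.3014),45,182.87-91)
jarview({'grey':(.432,.204),'rust':(.438,.301)},'v1',azs=(210,180))
E
```

```text
[[0.4375999867916107, 0.30260002613067627, 0.029031258076429367], [0.43720000982284546, 0.30260002613067627, 0.02887027896940708], [0.43799999356269836, 0.3038000166416168, 0.02869276888668537], [0.4368000030517578, 0.3034000098705292, 0.02930116467177868]]
[0.4376 0.3031 0.0363]
w 0.6453103346450815
w 0.6459847543913121 [0.4375 0.3031 0.0402]
[0.438  0.3034 0.0356] [0.418 0.483 0.283] 0.6527553513856221
77.2333
grey [0.431  0.2026]
rust [0.4376 0.3014]
84.4833
```

View pics/v1.png

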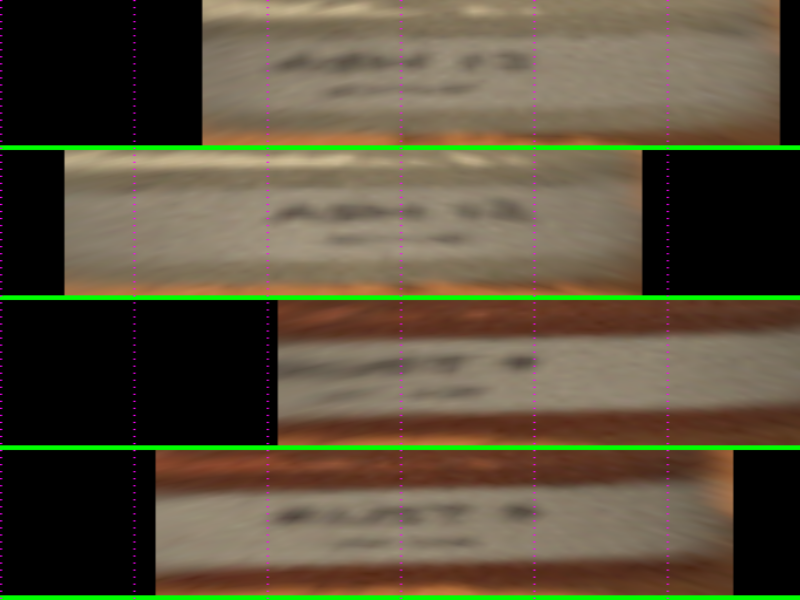

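Both labels now face the front. The text centres are grey ≈180.8° and rust ≈181.8°, against a target of 182.9°. I'll check the lateral jar centre bias from the silhouettes in the same views.

```bash
python3 - <<'E'
from h import *
for f in('v1180','v1210'):
  im,K,T=ld(f);h=cv2.cvtColor(cv2.GaussianBlur(im,(3,3),0),cv2.COLOR_BGR2HSV)
  for k,c in(('grey',(.431,.2026)),('rust',(.4376,.3014))):
    c=np.array(c);d=T[:2,3]-c;d/=np.linalg.norm(d);n=np.array([-d[1],d[0]]);o=[]
    for z in np.arange(.024,.046,.002):
        t=np.arange(-.045,.0451,.0005);S=[]
        for x in t:
            u,v=proj(K,T,[*(c+x*n),z]).round().astype(int);S.append(h[min(max(v,0),419),min(max(u,0),559)])
        S=np.array(S).astype(int);m=S[:,1]<115
        # contiguous run around centre
        i=len(t)//2;l=i;r=i
        while l>0 and m[l-1]: l-=1
        while r<len(t)-1 and m[r+1]: r+=1
        o.append((t[l]*1e3,t[r]*1e3))
    o=np.array(o);print(f,k,'az',np.degrees(np.arctan2(d[1],d[0]))%360,o[::2].round(1).tolist(),'mid',np.median(o.mean(1)))
E
```

```text
v1180 grey az 169.44561466842046 [[-30.5, 28.0], [-30.0, 28.5], [-30.5, 28.5], [-30.0, 27.5], [-29.5, 27.5], [-30.0, 28.0]] mid -0.9999999999999591
v1180 rust az 189.57303201932035 [[0.0, 0.0], [0.0, 0.0], [0.0, 0.0], [0.0, 0.0], [0.0, 0.0], [0.0, 0.0]] mid 4.163336342344337e-14
v1210 grey az 200.13930577008065 [[-29.5, 29.0], [-30.0, 28.5], [-30.0, 27.5], [-30.0, 28.5], [-29.0, 28.0], [-29.0, 27.5]] mid -0.7499999999999591
v1210 rust az 217.26602578099352 [[0.0, 0.0], [0.0, 0.0], [0.0, 0.0], [0.0, 0.0], [0.0, 0.0], [0.0, 0.0]] mid 4.163336342344337e-14
```

```bash
python3 - <<'E'
from h import *
for f in('v1180','v1210'):
  im,K,T=ld(f);h=cv2.cvtColor(cv2.GaussianBlur(im,(3,3),0),cv2.COLOR_BGR2HSV)
  for k,c in(('grey',(.431,.2026)),('rust',(.4376,.3014))):
    c=np.array(c);d=T[:2,3]-c;d/=np.linalg.norm(d);n=np.array([-d[1],d[0]]);o=[]
    for z in np.arange(.022,.046,.002):
        t=np.arange(-.036,.0361,.0005);S=[]
        for x in t:
            u,v=proj(K,T,[*(c+x*n),z]).round().astype(int);S.append(h[v,u,1])
        S=np.array(S).astype(int);i=np.nonzero(S<115)[0]
        if k=='rust' and abs(z-.034)<.001: print(S[::6])
        if len(i)>20:o.append((t[i[0]]*1e3,t[i[-1]]*1e3))
    o=np.array(o)
    if len(o):print(f,k,o[::2].round(1).tolist(),'mid',np.median(o.mean(1)))
E
```

```text
v1180 grey [[-29.5, 29.5], [-30.5, 28.0], [-30.0, 28.5], [-30.5, 28.0], [-30.0, 27.5], [-29.0, 27.5]] mid -0.9999999999999662
[165 159  90 124 166 168 165 158 159 156 164 166 164 157 162 161 159 163
 158 153 108 117 164 165 166]
v1180 rust [[-31.0, 27.5], [-31.0, 27.5], [-30.5, 27.0]] mid -1.7499999999999662
v1210 grey [[-29.5, 29.0], [-30.0, 28.5], [-30.0, 28.0], [-30.0, 28.5], [-30.0, 28.0], [-29.0, 27.5]] mid -0.7499999999999662
[168 163  73  88 144 164 162 166 159 160 161 167 161 162 163 157 155 158
 154 122  69  93 163 167 167]
v1210 rust [[-31.0, 26.5], [-31.0, 26.5], [-30.5, 27.0], [-31.5, 27.0]] mid -2.2499999999999662
```

Using the silhouette centres, the grey label is at about 182.7° and rust about 185°, against 182.9°, so both are square to the edge. I'll raise the arm clear and take one last look before handing in.

```bash
python3 - <<'E'
from h import *
p=get_tcp_pos();movel([p[0],p[1],.3]);move_pose([.45,-.05,.45],down(0))
w,_,_=shot("wrist","f1");s,_,_=shot("side","f2")
cv2.imwrite("pics/fin.png",np.hstack([cv2.resize(w,(400,300)),cv2.resize(s[140:350,210:350],(200,300)),cv2.resize(shot("scene")[0][140:350,120:400],(200,300))]))
print(get_time(),get_ft_force())
E
```

```text
86.8083 [-0.1552  0.3286  0.0683]
```

View pics/fin.png

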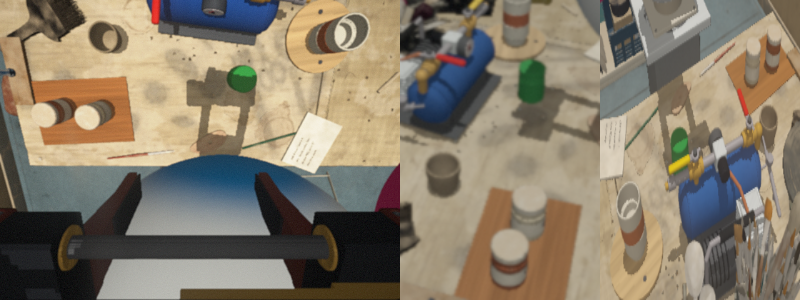

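The final view shows the stack upright on the bat at (335,33), both jars on the board at (53,113) and (95,115), and the brown cup in its place at (108,37). Both levers are as set.

```bash
python3 -c "
from station import *
print(job_done())"
```

```text
the job is handed in; nothing more can be done
None
```

I closed the bench down and handed the job in at about 87 s: supply valve shut, then bleed cock opened, terracotta and white cups (the only loose ones) stacked on the base cup, both jar labels facing front within about 2–3°, and the brown cup left alone.

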